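Walk the doming block round to the bench fence

ROBOT

A 6-joint arm with a two-finger parallel gripper is mounted at the origin on the work surface. World frame = base frame: x ahead of the robot, y to its left, z up, the work surface at z = 0. Lengths are in mm, angles in rad, forces in N, time in s.
With the tool pointing down it reaches from about 400 to 925 mm from the base axis. Payload 12.5 kg.
Tool frame: the origin (TCP) lies between the finger pads; the fingertips stand 11 mm ahead of it and the grasp point (between the pads) lies 8 mm behind it (env.tip_extent is the distance from the TCP to the fingertips, in mm); x points along the fingers, z is the direction in which the jaws open and shut, and the axes are right-handed (so a half turn about x gives the same grasp; the last joint's range is limited). The gripper opens to 95 mm and grips with 3 to 60 N. Pads are 20 mm wide; open, the fingers measure 119 mm over their backs; the gripper's body (75 mm by 180 mm) begins 59 mm behind the grasp point.
Start: joints at [1.145, 0.491, 1.559, -0, 1.092, -0.106], TCP at [196.469, 593.334, 225.661] pointing down, gripper open.
Joint ranges: [-3.1, 3.1], [-0.84, 2.19], [0.05, 2.79], [-1.13, 4.28], [0.06, 2.93], [-2.69, 2.69]. Speed limits (rad/s): [2.22, 2.22, 2.79, 3.14, 3.14, 3.14].

INTERFACE

Orientations are given as [roll, pitch, yaw] about the fixed x, y, z axes, in that order (R = Rz(yaw) Ry(pitch) Rx(roll)).
In Python, from cell import status, imaging, env gives the robot as it stands. The module is installed in compiled form; this text tells all that it offers.
- The arm moves only by the tool apply_moves, never from a script. Its argument "increments" is a list of rows, each a list of 5 numbers: the closure, from 0 (fully open) to 1 (shut), then the shift along the tool's x, y, z in mm, then the turn about the tool's x in degrees. A call has 1 to 10 rows; each row shifts and turns the commanded pose from where the row before left it, along the tool's axes as they then stand; what a row does not reach is not made up. A row lasts 1/10 s, in which the tool goes at most 50 mm and 8.59 degrees, less where a joint would pass 70% of its speed; a pose out of reach is approached as far as the arm can. A call with a gripper value outside its range is refused whole. The fingers move at their own pace and stop on an object; the grip force is fixed at half the most. Time passes only in rows, so rows that do not move let the fingers close. It gives the time, the measured TCP pose, the force and the opening at its end, in the units of the state.
- status.state(): the state, without advancing time (a new reading comes with each control period).
- imaging.read_camera(name): name is "side" or "top" or "wrist"; returns a dict with "pixels" (420x560x3 uint8, red, green, blue), "fovy" (degrees; the focal length in pixels is half the picture's height over the tangent of half this angle, whatever the lens; pixels are square), "cx", "cy" (the principal point, pixels), "distortion" ([k1, k2, p1, p2, k3] as OpenCV has them; the pictures are not rectified), "R" (3x3) and "t" (3): a world point X has camera coordinates R X + t. Camera axes: x right, y down, z forward; pixel columns grow to the right and rows downward; lengths in mm; the calibration is good to about 2 mm. A picture is of the moment at which its call begins. There is no depth.
- env.job_done(): hands the job in, once; it reports no verdict.
The state is a dict: "t": time; "joints": joint angles; "qvel": joint speeds; "tau": joint torques, N m; "eef_pos": TCP position; "tcp_rot": TCP orientation; "ft_force": force on the tool from outside, world axes, zero at the start; "moment": the same for the moment, N m; "opening": opening from 0.0 (shut) to 1.0 (fully open).
Only numpy, scipy, OpenCV 4.12 (cv2) and the standard library are available. Lean on these libraries where they do the work, as an engineer would, in place of code of your own. Each camera call takes 0.05 s, during which the arm holds its last target. There are 200 camera calls.

TASK

The heavy steel doming block stands askew on the bench: walk it round by pushing its corners with the fingertips, this corner and then that, until one of its long sides (either one) squarely faces the steel fence with at least a finger's breadth of bare bench still between them. Only then push it straight up until that long side lies flush along the fence, all of it within the fence's length, and draw the hand clear. Only push: never take the block between the fingers, lift or tip it, never let it run askew into the fence, and leave the pliers, rings, bowl, jar and mallet where they are.

Things in the scene. Friction and masses are not known exactly. Their poses are not given: they have to be found in the camera images.
- block: steel doming block with round hollows in its top and blue-painted short ends; 48 mm (its x) by 84 mm (its y, the long sides) by 30 mm high, 0.7 to 1 kg, standing loose on the bench and sliding under a push of roughly 3 to 10 N. Origin at the centre of its underside, z up. Both long sides are alike.
- fence: ground steel bar fixed to the bench beyond the block, 240 mm long (its y), 22 mm thick, 22 mm high, with two bracket feet reaching 67 mm behind its front face. Origin at the foot of the middle of its front face, the face the block goes against; its x points squarely away from the block's side into the bar, so the block stands at negative x in this frame.
- pliers: bystander: pliers with red handles lying flat beside the block, about 155 x 65 x 14 mm, origin near their middle on the bench, x along their length
- ring0: bystander: steel finger ring lying flat, 23 mm across, 8 mm high, origin at the centre of its underside
- ring1: bystander: like ring0
- ring2: bystander: like ring0
- bowl: bystander: open steel bowl, 100 mm across, 45 mm high, origin at the centre of its underside
- jar: bystander: glass jar with a brass lid, 60 mm across, 75 mm high, origin at the centre of its underside
- mallet: bystander: hammer lying on the bench, 240 mm long, origin near its middle, x along its handle
Things that resemble listed ones, but are neither listed nor needed, are in the scene too. Leave any purple look-alike of the fence alone.

How it is judged:
By the outcome, as a careful person would: the job done as asked, in the order asked, and still so for the second after the job is handed in, with the robot touching nothing.
It also fails if it takes over 64 s, if anything falls off the work surface, if the arm or the gripper's body presses on something with over 40 N, if the wrist force passes 120 N, or if a joint passes its speed limit or range.

## Working session

There is one attempt and no reset: what is moved stays moved. The work goes in short steps, Python scripts to look and compute and a tool call to move; the robot and the scene stay as the last step left them, time stands still between calls to the robot, and variables do not carry over. Pictures are saved under pics/ and viewed, about 8 in all and at most 12, crops included, and the job is handed in when it is done.

Besides the shell and the picture viewer there is one more tool, called after "Emit:" as name([rows], argument=value, ...), one row to a line, values as JSON. apply_moves: Moves the arm, as the interface text tells. Its arguments: {"type":"object","properties":{"increments":{"type":"array"}},"required":["increments"]}

```bash
mkdir -p pics
cat > h.py <<'E'
import numpy as np, cv2
from cell import status, imaging, env
def cam(n):
    c=imaging.read_camera(n); p=c["pixels"]; f=p.shape[0]/2/np.tan(np.radians(c["fovy"])/2)
    c["K"]=np.array([[f,0,c["cx"]],[0,f,c["cy"]],[0,0,1]]); c["D"]=np.array(c["distortion"],float)
    c["R"]=np.array(c["R"]);c["t"]=np.array(c["t"]);return c
def save(c,fn,crop=None,s=1):
    p=c["pixels"][:,:,::-1]
    if crop: x0,y0,x1,y1=crop; p=p[y0:y1,x0:x1]
    cv2.imwrite(fn,cv2.resize(p,None,fx=s,fy=s,interpolation=cv2.INTER_CUBIC))
def px2w(c,uv,z=0.):
    uv=np.array(uv,float).reshape(-1,1,2)
    n=cv2.undistortPoints(uv,c["K"],c["D"]).reshape(-1,2)
    d=np.c_[n,np.ones(len(n))]@c["R"]; o=-c["R"].T@c["t"]
    return o+d*((z-o[2])/d[:,2])[:,None]
def w2px(c,X):
    return cv2.projectPoints(np.array(X,float).reshape(-1,1,3),cv2.Rodrigues(c["R"])[0],c["t"],c["K"],c["D"])[0].reshape(-1,2)
E
python3 - <<'E'
from h import *
import pickle
print(status.state(), env.tip_extent)
for n in("side","top","wrist"):
    c=cam(n);pickle.dump(c,open(n+"0.pkl","wb"));save(c,f"pics/{n}0.png");print(n,c["fovy"],c["D"],-c["R"].T@c["t"],c["R"].tolist())
a=[cv2.imread(f"pics/{n}0.png") for n in("side","top","wrist")]
E
```

```text
{'t': 0.0, 'joints': array([ 1.14539402e+00,  4.91533268e-01,  1.55946010e+00,  1.61297451e-05,
        1.09172278e+00, -1.05587300e-01]), 'qvel': array([-1.35554694e-03, -3.48778001e-04,  1.27027452e-05, -2.44708099e-05,
       -5.95038933e-04,  1.55928627e-04]), 'tau': array([-1.88320497e-03, -6.12640715e+01, -2.58175153e+01,  6.91307872e-02,
        4.82061657e-02, -7.41707709e-05]), 'eef_pos': array([196.36071643, 593.09648625, 225.0744152 ]), 'tcp_rot': array([ 3.02327297,  1.56967274, -2.00893845]), 'ft_force': array([ 0.16219561,  1.25995642, -0.14693508]), 'moment': array([-0.02393775,  0.05319833,  0.00801521]), 'opening': 0.9993705878152831} 11.0
side 42.54773685661665 [-0.20301268  0.          0.          0.          0.        ] [ -239.4425128  -1013.44105018  1121.90194037] [[0.8208522576803607, -0.570785998488485, 0.020122499610081047], [-0.36663027711352536, -0.5536144811495711, -0.7477253815172725], [0.43793128566558737, 0.6063945499351013, -0.6637031255345205]]
top 51.7096631128085 [0.02901983 0.         0.         0.         0.        ] [ 311.20464873  -14.13124718 1084.11898964] [[-0.015494416335204176, -0.9998630091284956, -0.005821171612410183], [-0.9867357766774602, 0.016231360242714557, -0.16152105116485885], [0.1615934097887692, 0.003241283878496188, -0.9868520983367557]]
wrist 64.65267641737657 [-0.08302127  0.          0.          0.          0.        ] [130.1172891  616.16883426 384.55569732] [[0.3146793014862105, 0.9491972682361093, -0.0012178625786021216], [0.9191487841375183, -0.3043968010121446, 0.2500161997793274], [0.2369439803723118, -0.07979432001516415, -0.9682408877230114]]
```

View pics/top0.png

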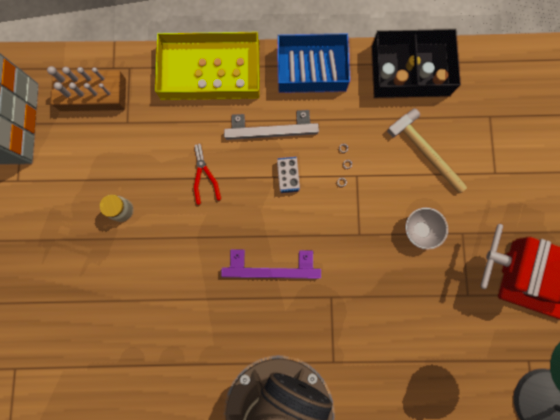

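View pics/side0.png

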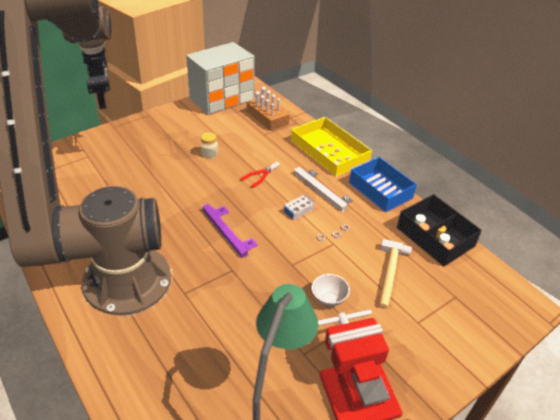

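The top view shows the block at (288,175) and the steel fence at (271,131). The purple look-alike is at (271,272), pliers at (206,178), and rings at (343,148), (347,164), (341,182). The side view shows the block at (298,206) and the fence at (321,188). Fence candidates are the grey bar (271,131) and the purple bar (271,272), and I choose the grey bar. The only block-like thing is (288,175); the trays are not alike. I'll check in one close crop.

Run:
```python
from h import *
import pickle
c=pickle.load(open("top0.pkl","rb")); s=pickle.load(open("side0.pkl","rb"))
a=c["pixels"][100:210,190:365,::-1]; b=s["pixels"][150:250,235:375,::-1]
A=cv2.resize(a,(800,503),interpolation=cv2.INTER_CUBIC)
cv2.imwrite("pics/crop_top.png",A)
print(w2px(c,[[196,593,225],[0,0,0],[500,0,0]]),w2px(s,[[196,593,225]]))
print(px2w(c,[(288,175)],30),px2w(s,[(298,206)],25))
print(px2w(c,[(225,133),(318,130)],22),px2w(c,[(343,148),(347,164),(341,182)],4),px2w(c,[(198,146),(197,203),(219,199)],7))
print(px2w(c,[(426,230),(115,208)],40))
```

```text
[[-38.21938221 346.7466898 ]
 [279.09660039 413.89032391]
 [276.14749369 203.2151515 ]] [[101.27075637  98.62159952]]
[[565.72526172 -30.95588778  30.        ]] [[562.91959851 -35.62031345  25.        ]]
[[ 680.30864468  127.79099261   22.        ]
 [ 684.17549409 -109.83284097   22.        ]] [[ 640.93423412 -174.44562595    4.        ]
 [ 598.29776103 -183.06768047    4.        ]
 [ 551.39629259 -165.95671332    4.        ]] [[651.73874515 199.20421165   7.        ]
 [502.61661624 199.57965193   7.        ]
 [511.97071924 144.18076452   7.        ]]
[[ 421.57639867 -360.509894     40.        ]
 [ 487.63919692  392.19161653   40.        ]]
```

View pics/crop_top.png

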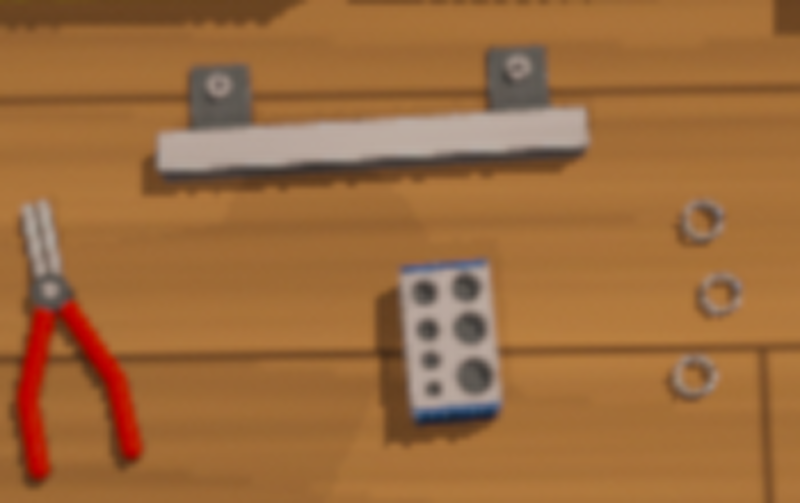

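The crop confirms the grey fence with bracket feet from (157,150) to (587,130). The block stands with a blue end toward the fence, so it needs about a 90° turn. Next I measure with a silhouette fit.

```bash
cat >> h.py <<'E'
from scipy.optimize import minimize
def box(p,x0,x1,y0,y1,h):
    X=np.array([[x,y,z] for x in(x0,x1) for y in(y0,y1) for z in(0,h)],float)
    a=p[2]; R=np.array([[np.cos(a),-np.sin(a)],[np.sin(a),np.cos(a)]])
    X[:,:2]=X[:,:2]@R.T+p[:2]; return X
B=(-24,24,-42,42,30.); F=(0,22,-120,120,22.)
def fit(c,dims,p0,m=12,sc=4):
    """silhouette IoU fit of a box pose (x,y,yaw); non-wood mask = low saturation or blue"""
    u=w2px(c,box(p0,*dims)); x0,y0=np.maximum(u.min(0)-m,0).astype(int); x1,y1=(u.max(0)+m).astype(int)
    im=cv2.resize(c["pixels"][y0:y1,x0:x1],None,fx=sc,fy=sc,interpolation=cv2.INTER_CUBIC)
    h=im.astype(int); r,g,b=h[...,0],h[...,1],h[...,2]
    M=(((r-b)<0.25*r+8)).astype(np.uint8)
    M=cv2.morphologyEx(M,cv2.MORPH_CLOSE,np.ones((3*sc,3*sc)))
    M=cv2.morphologyEx(M,cv2.MORPH_OPEN,np.ones((sc,sc)))
    n,L,st,_=cv2.connectedComponentsWithStats(M); M=(L==1+np.argmax(st[1:,4])).astype(np.uint8)
    def sil(p):
        q=((w2px(c,box(p,*dims))-[x0,y0]+.5)*sc-.5)
        S=np.zeros_like(M); cv2.fillConvexPoly(S,np.round(cv2.convexHull(q.astype(np.float32))*16).astype(np.int32),1,shift=4); return S
    def cost(p):
        S=sil(p); return 1-(S&M).sum()/max((S|M).sum(),1)
    best=None
    for da in(-.2,0,.2):
        s=np.array([[0,0,0],[6,0,0],[0,6,0],[0,0,.12]])+np.array(p0)+[0,0,da]
        o=minimize(cost,s[0],method="Nelder-Mead",options=dict(initial_simplex=s,xatol=.01,fatol=1e-5,maxiter=400))
        s2=np.array([[0,0,0],[1.5,0,0],[0,1.5,0],[0,0,.03]])+o.x
        o=minimize(cost,o.x,method="Nelder-Mead",options=dict(initial_simplex=s2,xatol=.005,fatol=1e-6))
        if best is None or o.fun<best.fun: best=o
    S=sil(best.x); V=im[:,:,::-1].copy(); 
    for Q,col in((M,(0,255,0)),(S,(0,0,255))): cv2.drawContours(V,cv2.findContours(Q,0,1)[0],-1,col,1)
    return best.x,1-best.fun,V
def axes(s):
    from scipy.spatial.transform import Rotation
    return Rotation.from_euler("xyz",s["tcp_rot"]).as_matrix()
E
python3 - <<'E'
from h import *
import pickle
R=axes(status.state());print(R.round(3))
V=[]
for n in("top","side"):
    c=pickle.load(open(n+"0.pkl","rb"))
    for d,p in((B,[566,-31,.05+np.pi/2*0+np.pi/2*0]),(F,[672,9,.015])):
        if d is B: p=[566,-31,np.pi/2+.03]
        x,s,v=fit(c,d,p,m=6 if d is F else 12); V.append(v); print(n,x[:2].round(1),np.degrees(x[2]).round(2),round(s,3))
H=sum(v.shape[0] for v in V);W=max(v.shape[1] for v in V)
o=np.zeros((H,W,3),np.uint8);y=0
for v in V:o[y:y+v.shape[0],:v.shape[1]]=v;y+=v.shape[0]
f=min(1,600/H,800/W);cv2.imwrite("pics/fit0.png",cv2.resize(o,None,fx=f,fy=f))
E
```

```text
[[-0.    -0.949  0.314]
 [-0.001  0.314  0.949]
 [-1.     0.    -0.001]]
top [569.4 -31.8] 93.95 0.983
top [676.1   8.9] 2.66 0.801
side [569.2 -33.3] 95.65 0.938
side [675.8   6.7] 2.57 0.825
```

View pics/fit0.png

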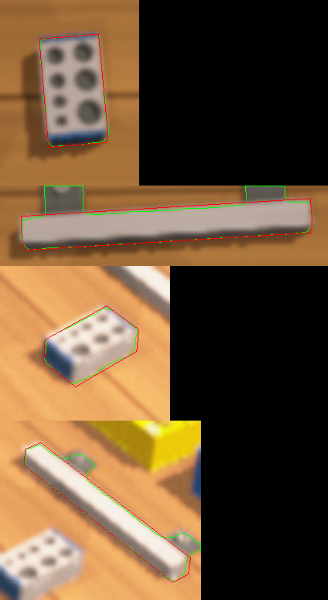

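Fits agree: fence at about (676, 8), yaw 2.6°; block at about (569,-32), its long axis 88° CCW short of parallel. I'll bring the closed fingers over to the far-right corner.

Emit:
apply_moves([
  [1,0,0,0,-7],
  [1,0,0,0,-7],
  [1,0,0,0,-7],
  [1,0,-23.5,-43.8,0],
  [1,0,-23.5,-43.8,0],
  [1,0,-23.5,-43.8,0],
  [1,0,-23.5,-43.8,0],
  [1,0,-23.5,-43.8,0],
  [1,0,-23.5,-43.8,0],
  [1,0,-23.5,-43.8,0],
])

```text
t: 1.15
eef_pos: [375.7, 292.9, 225.7]
tcp_rot: [-0.952, 1.571, 0.666]
ft_force: [0.2, 1.2, 0.1]
opening: 0.218
```

Emit:
apply_moves([
  [1,0,-23.5,-43.8,0],
  [1,0,-23.5,-43.8,0],
  [1,0,-23.5,-43.8,0],
  [1,0,-23.5,-43.8,0],
  [1,0,-23.5,-43.8,0],
  [1,0,-23.5,-43.8,0],
  [1,0,-23.5,-43.8,0],
  [1,0,-23.5,-43.8,0],
  [1,0,-23.5,-43.8,0],
  [1,0,0,0,0],
])

```text
t: 2.15
eef_pos: [606.8, -93.8, 224.7]
tcp_rot: [-2.631, 1.57, -1.018]
ft_force: [0.1, 0.7, -0.3]
opening: 0.002
```

Run:
```python
from h import *
s=status.state();print(s["t"],s["eef_pos"],s["joints"].round(2),s["opening"],s["ft_force"]);print(axes(s).round(4))
c=cam("wrist");save(c,"pics/w1.png");print(-c["R"].T@c["t"])
V=[]
for d,p in((B,[569,-32,np.radians(94.5)]),(F,[676,8,.045])):
    print(w2px(c,box(p,*d)).round(0).tolist())
    try:
        x,q,v=fit(c,d,p,m=15,sc=2);print(x[:2].round(1),np.degrees(x[2]).round(2),round(q,3));V.append(v)
    except Exception as e: print(e)
```

```text
2.15 [606.75545607 -93.83721471 224.71096507] [-0.26  0.48  1.59 -0.    1.08 -1.87] 0.002151960361204138 [ 0.07391795  0.72028087 -0.29474387]
[[ 4.000e-04 -9.991e-01 -4.270e-02]
 [-7.000e-04 -4.270e-02  9.991e-01]
 [-1.000e+00 -4.000e-04 -7.000e-04]]
[536.85914518 -95.93414837 384.09816028]
[[315.0, 190.0], [318.0, 195.0], [314.0, 117.0], [317.0, 116.0], [356.0, 188.0], [362.0, 194.0], [357.0, 115.0], [363.0, 115.0]]
[568.5 -28.3] 94.01 0.977
[[264.0, 242.0], [263.0, 249.0], [455.0, 241.0], [464.0, 248.0], [264.0, 259.0], [263.0, 266.0], [452.0, 257.0], [461.0, 264.0]]
[675.4  41.1] 2.89 0.655
```

View pics/w1.png

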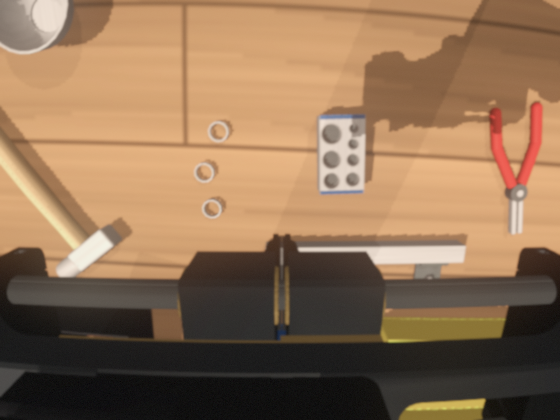

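The wrist view shows the block at (341,153), the fence's visible end at (464,250), and rings at (218,131), (204,172), (211,208), all clear of the path. I lower beside the far-right corner and push it left.

Emit:
apply_moves([
  [1,45,3.5,0,0],
  [1,45,3.5,0,0],
  [1,45,0,0,0],
  [1,45,0,0,0],
  [1,20,0,0,0],
  [1,9,0,0,0],
  [1,0,0,0,0],
])

```text
t: 2.9
eef_pos: [597.3, -88.6, 16.2]
tcp_rot: [1.172, 1.569, 2.79]
ft_force: [-0.0, -0.8, 1.2]
opening: 0.009
```

Emit:
apply_moves([
  [1,0,0,8,0],
  [1,0,0,8,0],
  [1,0,0,6,0],
  [1,0,0,4,0],
  [1,0,0,4,0],
  [1,0,0,4,0],
  [1,0,0,4,0],
  [1,0,0,4,0],
  [1,0,0,4,0],
  [1,0,0,4,0],
])

```text
t: 3.9
eef_pos: [596.5, -40.0, 17.3]
tcp_rot: [-1.945, 1.568, -0.328]
ft_force: [2.3, -5.6, 2.3]
opening: 0.004
```

Run:
```python
from h import *
s=status.state();print(s["t"],s["eef_pos"],s["ft_force"])
for n in ("top","wrist","side"):
    c=cam(n)
    x,q,v=fit(c,B,[569,-25,np.radians(105)],m=15,sc=3);print(n,x[:2].round(1),np.degrees(x[2]).round(2),round(q,3));cv2.imwrite(f"pics/f2{n}.png",v)
a=[cv2.resize(cv2.imread(f"pics/f2{n}.png"),(260,260)) for n in("top","wrist","side")];cv2.imwrite("pics/f2.png",np.hstack(a))
```

```text
3.9 [596.45810412 -40.00564571  17.30082741] [ 2.29138657 -5.60535088  2.25726532]Traceback (most recent call last):
  File "<stdin>", line 5, in <module>
  File "h.py", line 32, in fit
    n,L,st,_=cv2.connectedComponentsWithStats(M); M=(L==1+np.argmax(st[1:,4])).astype(np.uint8)
                                                          ~~~~~~~~~^^^^^^^^^^
    return _wrapfunc(a, 'argmax', axis=axis, out=out, **kwds)
    return bound(*args, **kwds)
ValueError: attempt to get argmax of an empty sequence
```

Run:
```python
from h import *
c=cam("wrist");d=cam("side")
a=cv2.resize(c["pixels"],(480,360));b=cv2.resize(d["pixels"][150:270,230:350],(320,320));b=np.vstack([b,np.zeros((40,320,3),np.uint8)])
cv2.imwrite("pics/f2.png",np.hstack([a,b])[:,:,::-1])
for n,k in(("wrist",c),("side",d)):
    try:
        x,q,v=fit(k,B,[565,-22,np.radians(118)],m=20,sc=2);print(n,x[:2].round(1),np.degrees(x[2]).round(2),round(q,3))
    except Exception as e: print(n,e)
```

```text
wrist [563.2 -13.1] 109.02 0.787
side [565.8 -20.4] 101.78 0.347
```

View pics/f2.png

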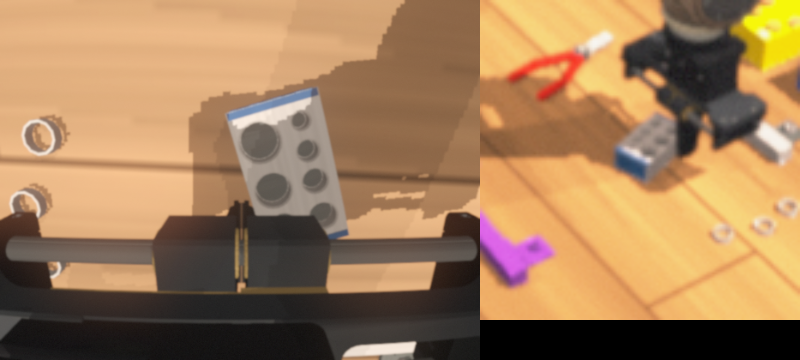

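The wrist view shows the block turned about 14° with the fingers on its far-right corner; the side view confirms it is standing flat. I continue the push, then back off and lift to look.

Emit:
apply_moves([
  [1,0,-0.5,5,0],
  [1,0,-0.5,5,0],
  [1,0,-0.5,5,0],
  [1,0,-0.5,5,0],
  [1,0,-0.5,5,0],
  [1,0,0,-8,0],
  [1,-20,0,-12,0],
  [1,-45,0,-20,0],
  [1,-30,0,0,0],
  [1,0,0,0,0],
])

```text
t: 5.05
eef_pos: [599.9, -55.6, 115.3]
tcp_rot: [-1.755, 1.566, -0.138]
ft_force: [0.2, -0.4, -0.2]
opening: 0.005
```

```bash
cat > look.py <<'E'
from h import *
import sys
s=status.state();print(s["t"],s["eef_pos"].round(1),s["ft_force"].round(1))
p=[float(a) for a in sys.argv[1:4]];p[2]=np.radians(p[2])
c=cam("wrist")
x,q,v=fit(c,B,p,m=25,sc=2);print("wrist",x[:2].round(1),np.degrees(x[2]).round(2),round(q,3))
print("corners FR,FL,NR,NL-like",box(x,*B)[::2,:2].round(0).tolist())
cv2.imwrite("pics/fit_%04d.png"%(s["t"]*10),v)
E
python3 look.py 562 -5 120
```

```text
5.05 [599.9 -55.6 115.3] [ 0.2 -0.4 -0.2]
wrist [559.3   3.4] 130.59 0.986
corners FR,FL,NR,NL-like [[607.0, 12.0], [543.0, -42.0], [576.0, 49.0], [512.0, -6.0]]
```

Block is at (559, 3), turned 36° so far, 52° to go. Next is the opposite (near-left) corner.

Emit:
apply_moves([
  [1,0,34.3,28.4,0],
  [1,0,34.3,28.4,0],
  [1,0,34.3,28.4,0],
  [1,20,0,0,0],
  [1,40,0,0,0],
  [1,30,0,0,0],
  [1,9,0,0,0],
  [1,0,0,0,0],
])

```text
t: 5.9
eef_pos: [490.6, 26.0, 11.9]
tcp_rot: [1.399, 1.567, 3.017]
ft_force: [0.2, 0.6, -0.2]
opening: 0.006
```

Emit:
apply_moves([
  [1,0,-5,-6.3,0],
  [1,0,-4,-5,0],
  [1,0,-3.1,-4,0],
  [1,0,-3.3,-3.8,0],
  [1,0,-3.4,-3.7,0],
  [1,0,-3.6,-3.5,0],
  [1,0,-3.8,-3.3,0],
  [1,0,-4,-3,0],
  [1,0,-4.2,-2.7,0],
  [1,0,-4.2,-2.7,0],
])

```text
t: 6.9
eef_pos: [531.3, -10.4, 12.5]
tcp_rot: [1.36, 1.568, 2.977]
ft_force: [-4.8, -0.2, 2.9]
opening: 0.004
```

Emit:
apply_moves([
  [1,0,6,5,0],
  [1,-20,10,5,0],
  [1,-45,15,0,0],
  [1,-40,0,0,0],
  [1,0,0,0,0],
])

```text
t: 7.4
eef_pos: [502.2, -1.6, 121.9]
tcp_rot: [-1.737, 1.563, -0.12]
ft_force: [0.6, -0.3, -0.6]
opening: 0.004
```

```bash
python3 look.py 575 -8 152
```

```text
7.4 [502.2  -1.6 121.9] [ 0.6 -0.3 -0.6]
wrist [609.7 -38.5] 172.44 0.403
corners FR,FL,NR,NL-like [[639.0, -0.0], [628.0, -83.0], [591.0, 6.0], [580.0, -77.0]]
```

Run:
```python
from h import *
d=cam("side");t=cam("top")
b=cv2.resize(d["pixels"][150:270,230:350],(320,320));a=cv2.resize(t["pixels"][100:220,210:370],(426,320))
cv2.imwrite("pics/f3.png",np.hstack([a,b])[:,:,::-1])
for n,k in(("side",d),("top",t)):
    try:
        x,q,v=fit(k,B,[578,-10,np.radians(155)],m=10,sc=4);print(n,x[:2].round(1),np.degrees(x[2]).round(2),round(q,3))
    except Exception as e: print(n,e)
```

```text
side [579.4  -4.7] 150.54 0.938
top [582.2  12.7] 144.44 0.337
```

View pics/f3.png

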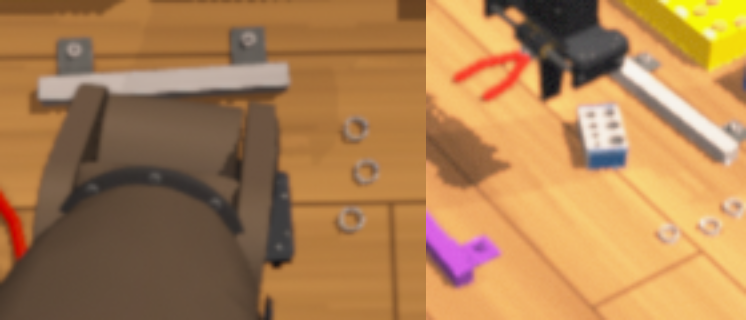

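Side view shows the block at (579,-5), yaw about 150° (32° to go), standing flat. Back to the far-right corner, from the fence side, which also keeps plenty of gap.

Emit:
apply_moves([
  [1,0,-46,-2.4,0],
  [1,0,-46,-2.4,0],
  [1,0,-46,-2.4,0],
  [1,20,0,0,0],
  [1,40,0,0,0],
  [1,35,0,0,0],
  [1,9,0,0,0],
  [1,0,0,0,0],
])

```text
t: 8.35
eef_pos: [637.8, -2.2, 12.1]
tcp_rot: [1.404, 1.567, 3.021]
ft_force: [-0.1, 0.4, -0.2]
opening: 0.006
```

Emit:
apply_moves([
  [1,0,6.7,4.3,0],
  [1,0,5,3.2,0],
  [1,0,4.2,2.7,0],
  [1,0,4.3,2.5,0],
  [1,0,4.4,2.3,0],
  [1,0,4.6,2,0],
  [1,0,4.8,1.5,0],
  [1,0,0,0,0],
])

```text
t: 9.15
eef_pos: [603.4, 14.7, 13.7]
tcp_rot: [1.378, 1.57, 2.996]
ft_force: [0.0, -1.2, 0.1]
opening: 0.004
```

Emit:
apply_moves([
  [1,0,-6,-3,0],
  [1,-20,-10,-3,0],
  [1,-45,-10,0,0],
  [1,-45,0,0,0],
  [1,0,0,0,0],
])

```text
t: 9.65
eef_pos: [633.0, 9.1, 129.3]
tcp_rot: [-1.712, 1.563, -0.095]
ft_force: [0.1, -0.4, -0.5]
opening: 0.008
```

```bash
python3 look.py 563 8 168
python3 - <<'E'
from h import *
k=cam("side");x,q,v=fit(k,B,[563,8,np.radians(168)],m=10,sc=4);print(x[:2].round(1),np.degrees(x[2]).round(2),round(q,3))
E
```

```text
9.65 [633.    9.1 129.3] [ 0.1 -0.4 -0.5]
wrist [ 5.634e+02 -4.000e-01] 170.72 0.981
corners FR,FL,NR,NL-like [[594.0, 37.0], [580.0, -46.0], [547.0, 45.0], [533.0, -38.0]]
[564.2  -3. ] 168.22 0.928
```

Block at (563,-1), yaw about 170.5° with 12° remaining and a gap of about 88 mm. I spread the fingertips to about 48 mm, so both lie on the same long side, and square it with a two-point push from the near side.

Emit:
apply_moves([
  [0.5,0,42.8,-1.5,0],
  [0.5,0,42.8,-1.5,0],
  [0.5,0,42.8,-1.5,0],
  [0.5,20,0,0,0],
  [0.5,40,0,0,0],
  [0.5,40,0,0,0],
  [0.5,11,0,0,0],
  [0.5,0,0,0,0],
  [0.5,0,0,0,0],
])

```text
t: 10.65
eef_pos: [501.9, -0.8, 12.3]
tcp_rot: [1.363, 1.569, 2.981]
ft_force: [0.1, -0.0, -0.6]
opening: 0.5
```

Run:
```python
from h import *
s=status.state();print(s["t"],s["eef_pos"],s["opening"]);R=axes(s);print(R.round(4), np.degrees(np.arctan2(-R[0,2],R[1,2])))
k=cam("side");save(k,"pics/s4.png",(230,130,370,250),4)
```

```text
10.65 [501.8779097   -0.83927596  12.29089383] 0.4997606779174449
[[-2.000e-03 -9.989e-01 -4.670e-02]
 [ 3.000e-04 -4.670e-02  9.989e-01]
 [-1.000e+00  2.000e-03  4.000e-04]] 2.6770484828950663
```

View pics/s4.png

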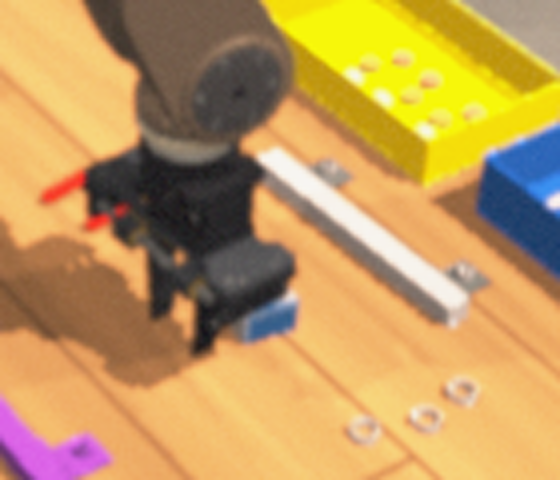

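Both fingers are behind the block's near long side, and the tool is within 0.1° of the fence angle. I push to square it.

Emit:
apply_moves([
  [0.5,-2,-8,0,0],
  [0.5,0,-8,0,0],
  [0.5,0,-4,0,0],
  [0.5,0,-4,0,0],
  [0.5,0,-4,0,0],
  [0.5,0,-4,0,0],
  [0.5,0,-4,0,0],
  [0.5,0,-4,0,0],
  [0.5,0,-4,0,0],
  [0.5,0,-4,0,0],
])

```text
t: 11.7
eef_pos: [549.0, 1.6, 14.5]
tcp_rot: [1.411, 1.567, 3.029]
ft_force: [-8.1, -0.3, 5.0]
opening: 0.497
```

Emit:
apply_moves([
  [0.5,0,-4,0,0],
  [0.5,0,0,0,0],
  [0.5,0,8,0,0],
  [0.5,-10,10,0,0],
  [0.5,-50,10,0,0],
  [0.5,-50,0,0,0],
  [0.5,0,-45,0,0],
  [0.5,0,-45,0,0],
  [0.5,0,-45,0,0],
  [0.5,0,0,0,0],
])

```text
t: 12.7
eef_pos: [664.9, 6.5, 124.3]
tcp_rot: [-1.675, 1.567, -0.057]
ft_force: [-1.6, -0.6, 0.1]
opening: 0.5
```

```bash
python3 look.py 583 -3 181
python3 - <<'E'
from h import *
k=cam("side")
for d,p in((B,[583,-3,np.radians(181)]),(F,[676,8,.045])):
    x,q,v=fit(k,d,p,m=10,sc=4);print(x[:2].round(1),np.degrees(x[2]).round(2),round(q,3))
c=cam("wrist");save(c,"pics/w5.png")
E
```

```text
12.7 [664.9   6.5 124.3] [-1.6 -0.6  0.1]
wrist [589.3   5.9] 182.55 0.976
corners FR,FL,NR,NL-like [[611.0, 49.0], [615.0, -35.0], [563.0, 47.0], [567.0, -37.0]]
[590.4   3.2] 179.57 0.93
[675.9   6.7] 2.57 0.832
```

View pics/w5.png

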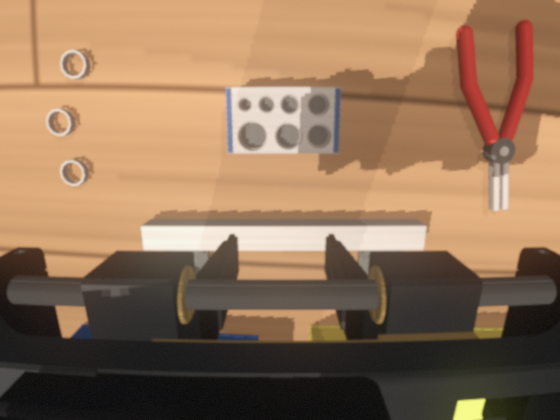

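The wrist view shows the block (227–340, 87–153) parallel to the fence (143–424, 220–250) and well inside its length, with about 62 mm of gap. I check relative yaw and gap from edges in this same picture.

Run:
```python
from h import *
c=cam("wrist");p=c["pixels"].astype(int);sat=p[...,0]-p[...,2]
def edge(cols,r0,r1,rise):
    P=[]
    for u in cols:
        g=cv2.GaussianBlur(sat[r0:r1,u].astype(np.float32).reshape(-1,1),(1,5),0).ravel(); d=np.diff(g)*rise
        k=int(np.argmax(d)); 
        if 0<k<len(d)-1:
            a,b,e=d[k-1:k+2]; P.append((u,r0+k+.5+.5*(a-e)/(a-2*b+e+1e-9)))
    return np.array(P)
def line(P,z):
    W=px2w(c,P,z); m=np.polyfit(W[:,1],W[:,0],1)
    k=abs(W[:,0]-np.polyval(m,W[:,1]))<1; m=np.polyfit(W[k,1],W[k,0],1); return -np.degrees(np.arctan(m[0])),np.polyval(m,6),k.mean()
print("fence foot",line(edge(range(155,415),205,235,-1),0))
print("block far edge foot(hidden?)/top z30",line(edge(range(240,330),140,165,1),30))
print("block near top edge z30",line(edge(range(240,330),78,98,-1),30))
W=px2w(c,[(143,225),(424,225)],22);print("fence ends",W.round(1)); print(status.state()["eef_pos"])
```

```text
fence foot (np.float64(2.7140802100633983), np.float64(674.2967438592857), np.float64(1.0))
block far edge foot(hidden?)/top z30 (np.float64(3.211732769338617), np.float64(613.8795314958045), np.float64(1.0))
block near top edge z30 (np.float64(2.192635605190092), np.float64(564.9510254356919), np.float64(1.0))
fence ends [[ 678.1 -107.5   22. ]
 [ 667.2  127.4   22. ]]
[660.03659753   6.59763253 123.80066427]
```

Block sides average 2.7° and the fence 2.7°, so it is square with about 61 mm of gap. I return behind it for the straight push.

Emit:
apply_moves([
  [0.5,0,42,1.3,0],
  [0.5,0,42,1.3,0],
  [0.5,0,41,1.2,0],
  [0.5,20,0,0,0],
  [0.5,40,0,0,0],
  [0.5,39,0,0,0],
  [0.5,8,0,0,0],
  [0.5,0,0,0,0],
])

```text
t: 13.7
eef_pos: [535.3, 4.6, 16.4]
tcp_rot: [1.374, 1.568, 2.991]
ft_force: [-0.0, 0.3, 1.3]
opening: 0.501
```

Emit:
apply_moves([
  [0.5,0,-6,0,0],
  [0.5,0,-5,0,0],
  [0.5,0,-4,0,0],
  [0.5,0,-4,0,0],
  [0.5,0,-4,0,0],
  [0.5,0,-4,0,0],
  [0.5,0,-4,0,0],
  [0.5,0,-4,0,0],
  [0.5,0,-4,0,0],
  [0.5,0,-4,0,0],
])

```text
t: 14.7
eef_pos: [577.9, 6.8, 17.1]
tcp_rot: [1.436, 1.567, 3.054]
ft_force: [-8.6, -0.8, 7.1]
opening: 0.498
```

Run:
```python
from h import *
s=status.state();print(s["t"],s["eef_pos"],s["ft_force"])
k=cam("side")
x,q,v=fit(k,B,[608,7,np.radians(181)],m=8,sc=4);print(x[:2].round(1),np.degrees(x[2]).round(2),round(q,3))
```

```text
14.7 [577.8910768    6.7634779   17.11306333] [-8.60486935 -0.82499422  7.06454231]
[617.3  11.1] 186.87 0.464
```

Emit:
apply_moves([
  [0.5,0,-4,0,0],
  [0.5,0,-4,0,0],
  [0.5,0,-4,0,0],
  [0.5,0,-4,0,0],
  [0.5,0,-4,0,0],
  [0.5,0,-3,0,0],
  [0.5,0,-3,0,0],
  [0.5,0,-2,0,0],
  [0.5,0,-2,0,0],
  [0.5,0,0,0,0],
])

```text
t: 15.75
eef_pos: [608.4, 8.2, 17.0]
tcp_rot: [1.419, 1.568, 3.037]
ft_force: [-6.0, 0.2, 4.4]
opening: 0.501
```

Emit:
apply_moves([
  [0.5,0,-1,0,0],
  [0.5,0,-1,0,0],
  [0.5,0,-1,0,0],
  [0.5,0,0,0,0],
])

```text
t: 16.15
eef_pos: [611.2, 8.3, 17.0]
tcp_rot: [1.426, 1.568, 3.043]
ft_force: [-6.0, 0.2, 4.4]
opening: 0.499
```

Emit:
apply_moves([
  [0.5,0,-1,0,0],
  [0.5,0,-1,0,0],
  [0.5,0,-1,0,0],
  [0.5,0,0,0,0],
])

```text
t: 16.55
eef_pos: [613.8, 8.4, 17.0]
tcp_rot: [1.447, 1.567, 3.064]
ft_force: [-8.8, -0.1, 5.4]
opening: 0.504
```

Emit:
apply_moves([
  [0.5,0,-1,0,0],
  [0.5,0,-1,0,0],
  [0.5,0,0,0,0],
])

```text
t: 16.85
eef_pos: [613.8, 8.4, 17.0]
tcp_rot: [1.482, 1.563, 3.1]
ft_force: [-19.0, -3.1, 13.5]
opening: 0.498
```

The block has met the fence: the fingers stopped at x = 613.8 and force rose to 19 N. I give one more small press to seat it, then draw back and look.

Emit:
apply_moves([
  [0.5,0,-0.7,0,0],
  [0.5,0,0,0,0],
  [0.5,0,3,0,0],
  [0.5,0,8,0,0],
  [0.5,0,20,0,0],
  [0.5,-40,10,0,0],
  [0.5,-45,0,0,0],
  [0.5,-45,0,0,0],
  [0.5,0,0,0,0],
])

```text
t: 17.75
eef_pos: [579.2, 6.3, 152.5]
tcp_rot: [-1.713, 1.561, -0.096]
ft_force: [0.9, -0.1, -0.6]
opening: 0.498
```

Emit:
apply_moves([
  [0.5,0,-40,0,0],
  [0.5,0,-40,0,0],
  [0.5,0,-40,0,0],
  [0.5,0,-30,0,0],
  [0.5,0,0,0,0],
  [0.5,0,0,0,0],
])

```text
t: 18.35
eef_pos: [726.2, 13.6, 145.4]
tcp_rot: [1.391, 1.569, 3.009]
ft_force: [-1.0, -0.4, -0.2]
opening: 0.501
```

```bash
python3 look.py 650 7 182.6
python3 - <<'E'
from h import *
c=cam("wrist");save(c,"pics/w6.png")
E
```

```text
18.35 [726.2  13.6 145.4] [-1.  -0.4 -0.2]
wrist [650.5   9.2] 182.67 0.626
corners FR,FL,NR,NL-like [[672.0, 52.0], [676.0, -32.0], [625.0, 50.0], [628.0, -34.0]]
```

View pics/w6.png

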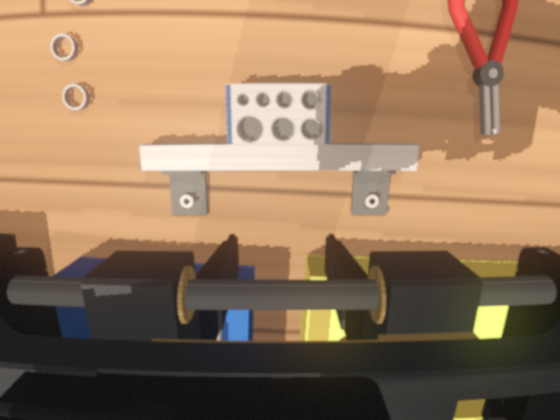

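The block lies against the fence, blue ends at columns 227 and 330 inside the fence's 140–418, with rings and pliers unmoved. One close crop to check flushness.

Run:
```python
from h import *
c=cam("wrist");save(c,"pics/w7.png",(200,75,360,180),5)
p=c["pixels"].astype(int);sat=p[...,0]-p[...,2]
def line(cols,r0,r1,z,rise):
    P=[]
    for u in cols:
        g=cv2.GaussianBlur(sat[r0:r1,u].astype(np.float32).reshape(-1,1),(1,5),0).ravel(); d=np.diff(g)*rise;k=int(np.argmax(d))
        if 0<k<len(d)-1:
            a,b,e=d[k-1:k+2]; P.append((u,r0+k+.5+.5*(a-e)/(a-2*b+e+1e-9)))
    W=px2w(c,P,z);m=np.polyfit(W[:,1],W[:,0],1);k=abs(W[:,0]-np.polyval(m,W[:,1]))<1;m=np.polyfit(W[k,1],W[k,0],1)
    return round(-np.degrees(np.arctan(m[0])),2),round(np.polyval(m,9),1),k.mean()
print("block near top",line(range(240,320),75,95,30,-1))
print("fence foot L",line(range(150,222),132,152,0,-1),"all",line(list(range(150,222))+list(range(338,410)),132,152,0,-1))
print("fence back top",line(list(range(215,345)),160,180,22,1))
k=cam("side");x,q,v=fit(k,B,[650,7,np.radians(182)],m=6,sc=4);print(x[:2].round(1),np.degrees(x[2]).round(2),round(q,3))
```

```text
block near top (np.float64(2.62), np.float64(624.9), np.float64(1.0))
fence foot L (np.float64(2.77), np.float64(673.8), np.float64(1.0)) all (np.float64(2.74), np.float64(673.8), np.float64(1.0))
fence back top (np.float64(2.94), np.float64(696.1), np.float64(1.0))
[658.3   8.3] 190.68 0.658
```

View pics/w7.png

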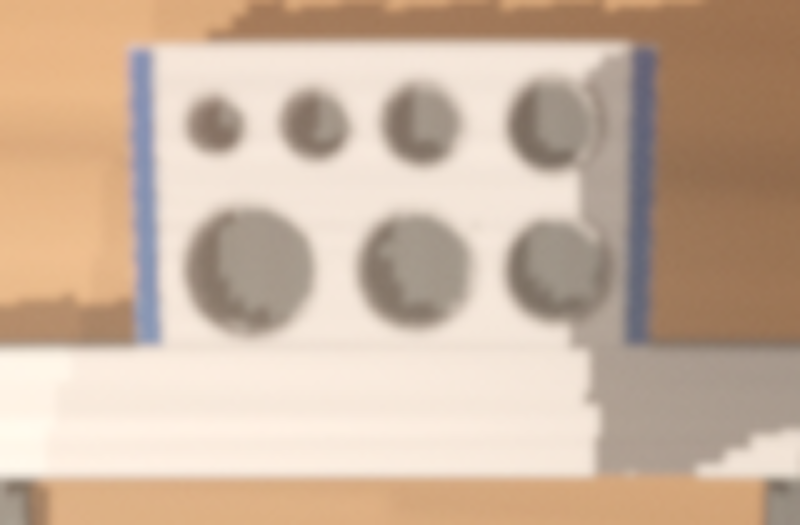

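The close crop shows no visible gap. The block's near edge is at 2.6° and the fence at 2.7°; 48.9 mm from face to edge agrees with the 48 mm block within the error. I raise the hand clear and hand in.

Emit:
apply_moves([
  [0.5,-40,0,0,0],
  [0.5,-40,0,0,0],
  [0.5,0,0,0,0],
  [0.5,0,0,0,0],
  [0.5,0,0,0,0],
])

```text
t: 19.05
eef_pos: [726.1, 13.5, 225.7]
tcp_rot: [1.382, 1.569, 2.999]
ft_force: [0.4, -0.3, -0.3]
opening: 0.501
```

Run:
```python
from h import *
s=status.state();print(s["t"],s["eef_pos"],s["ft_force"].round(1));print(env.job_done())
```

```text
19.05 [726.06962896  13.48454065 225.66726357] [ 0.4 -0.3 -0.3]
the job is handed in; nothing more can be done
None
```

The block now lies flush along the steel fence, and the job was handed in at about 19 s with the hand raised clear.

I turned the block 88° by pushing its far-right, near-left and far-right corners in turn with the closed fingertips. I then squared it with both fingertips, partly open, on the same long side. The bare bench left before the straight push was about 61 mm. The block's two long edges read 2.2° and 3.2° (mean 2.7°), against 2.7° for the fence. I pushed it straight up until the fingers stopped at about 19 N, gave one 0.7 mm press more, drew back and lifted.

**Last checks (wrist camera):**
- **Flushness:** the block's near edge reads 2.6° and the fence 2.7°, with no visible gap. The distance from the fence face to that edge is 48.9 mm, against the 48 mm block width; the difference is within the calibration error.
- **Position:** the block sits near the middle of the fence, all of it within the fence's length.
- **Bystanders:** the pliers and the two fully visible rings looked in place. I did not recheck the bowl, jar, mallet or third ring after the last push, but the hand did not go near them.

**Checks that disagreed:**
- **Side camera:** its last block fit was poor (overlap 0.66, yaw 190.7°) because the fence and block merge in that view, so I did not use it.
- **Wrist camera:** its last outline fit was also weak (overlap 0.63), though its yaw of 182.7° agreed with the edge measurement.
- **At the start:** the cameras differed by up to 5 mm in the block's y.

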